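# Settle the pressing board, release the two catches and hold the bay gate wide

## Robot

A 7-joint arm with a two-finger parallel gripper is mounted at the origin on the work surface; the furniture and walls round the work are solid. World frame = base frame: x ahead of the robot, y to its left, z up, the work surface at z = 0. Lengths are in m, angles in degrees, forces in N, time in s.
With the tool pointing down it reaches from about 0.425 to 0.875 m from the base axis. Payload 4.7 kg.
Tool frame: the origin (TCP) lies midway between the tips of the shut fingers; the grasp point (between the pads) lies 19 mm behind it; z points along the fingers, y is the direction in which the jaws open and shut (so a half turn about z gives the same grasp; the last joint's range is limited). The gripper opens to 87 mm and grips with 3 to 60 N. Pads are 19 mm wide; open, the fingers measure 117 mm over their backs; the gripper's body (75 mm by 190 mm) begins 51 mm behind the grasp point.
Start: joints at [73.459, 18.392, -4.016, 83.108, 1.295, 78.541, -3.26], TCP at [0.194, -0.62, 0.223] pointing down, gripper open.
Joint ranges: [-163.93, 163.93], [-17.29, 119.83], [-79.2, 71.16], [3.27, 140.29], [-89.18, 269.18], [5.43, 117.66], [-154.24, 154.24]. Speed limits (degrees/s): [147.25, 147.25, 180, 180, 180, 180, 180].

## Interface

Orientations are given as [roll, pitch, yaw] about the fixed x, y, z axes, in that order (R = Rz(yaw) Ry(pitch) Rx(roll)).
In Python, from cell import env gives the robot as it stands. The module is installed in compiled form; this text tells all that it offers.
- The arm moves only by the tool servo_tool, never from a script. Its argument "plan" is a list of rows, each a list of 3 entries, a list of its own where there are three numbers: the opening, from 0 (shut) to 1 (fully open), then the shift along the tool's x, y, z in cm, then the turn, a rotation vector about the tool's x, y, z in degrees. A call has 1 to 20 rows; each row shifts and turns the pose as measured when the row begins, along the tool's axes as they then stand; what a row does not reach is not made up. A row lasts 1/12 s, in which the tool goes at most 41.7 mm and 7.16 degrees, less where a joint would pass 70% of its speed; a pose out of reach is approached as far as the arm can. A call is refused whole if a number of a shift passes 4.17 or a number of a turn 7.16, either way. A call with a gripper value outside its range is refused whole. The fingers move at their own pace and stop on an object; "force" is the grip in N (left out, the last holds). Time passes only in rows, so rows that do not move let the fingers close. It gives the time, the measured TCP pose, the force and the opening at its end, in the units of the state.
- env.get_obs(): the state, without advancing time (a new reading comes with each control period).
- env.read_camera(name): name is "side" or "top" or "wrist"; returns a dict with "image" (480x640x3 uint8, blue, green, red), "fx", "fy", "cx", "cy" (pixels), "rvec" (rotation vector, rad) and "tvec" (3), from world to camera coordinates, as OpenCV has them; the wrist camera has in their place "T_tool_cam" (4x4, takes a point from camera to tool coordinates, whose origin is the TCP and whose axes are the flange's). Camera axes: x right, y down, z forward; pixel columns grow to the right and rows downward; lengths in m; the calibration is good to about 2 mm. A picture is of the moment at which its call begins: read the wrist's pose just before it. There is no depth.
- env.sign_off(): hands the job in, once; it reports no verdict.
The state is a dict: "time_s": time; "qpos": joint angles; "joint_velocities": joint speeds; "effort": joint torques, N m; "tool_pos": TCP position; "tool_rot": TCP orientation; "force": force on the tool from outside, world axes, zero at the start; "wrist_torque": the same for the moment, N m; "grip_width": finger opening in m.
Only numpy, scipy, OpenCV 4.12 (cv2) and the standard library are available. Lean on these libraries where they do the work, as an engineer would, in place of code of your own. Each camera call takes 0.05 s, during which the arm holds its last target. There are 200 camera calls.

## Task

Get the book bay ready for unloading. First press the raised front edge of the loose wooden pressing board down until it lies level on the text block; then squeeze the red catch until its bolt is fully drawn, after that the yellow one; then take the gate by its blue post, swing it out past its detent and finish still holding it wide open by the post, at about a right angle to the front of the bay or a little more. Leave the thread reel, needle tin and glass beside the bay where they are, and do not let go of the post at the end.

Things in the scene. Friction and masses are not known exactly. Their poses are not given: they have to be found in the camera images.
- bay: Fixed tray on a plinth; x 6 to 241, y -120 to 120 mm, wooden walls to z = 100 mm. Origin on the plinth's top, mid gate line, 120 mm above the bench; x points into the bay, y along the shut gate to its free end (left seen from the robot), z up. All z count from this origin. A steel rail behind the gate (x 19 to 51, top z = 85 mm) carries the catches. Hinge bracket: x 0, y -95 to -159, z to 132 mm.
- gate (a joint): Angle (rad) of the green gate: 0 shut, stop at 1.8; turns counter-clockwise seen from above about gate_hinge, free end out along the bay's -x. Top of gate at z = 91 mm. Barred while either bolt is in (up to 7 mm play at the post). A light spring pulls it shut (1 N at the post); detent at 1.0, felt from 0.7 to 1.3 (about 3 N). Let go beyond, it falls back to about 1.25; wide open is over 1.38.
- gate_post (a point): Blue upright round post, 20 mm in diameter, fixed on the gate 172 mm from the hinge line, to be gripped from above in any yaw; it may turn within the fingers. The point lies on its axis at z = 160 mm above the bay's origin; its top is 22 mm above the point and the gate 69 mm below.
- gate_hinge (a point): Point on the gate's upright hinge line, at the height of gate_post, 95 mm from the bay's origin along -y of the bay.
- red_catch (a joint): How far the red catch's slide is drawn: 0 = bolt in, 15 mm = fully drawn (end stop); from 11 mm on the bolt is out of the claw. It takes 4 N, has no spring and stays where it is left.
- red_squeeze (a point): Middle of the squeezed red catch, z = 125 mm: two upright red plates 22 mm wide (x), 8 mm thick (y), tops at z = 137 mm. Outer face of the fixed plate: 11 mm off along the bay's -y; of the sliding plate: 25 mm along +y, 11 mm when drawn. Close fingers (open 52 to 60 mm) along y over both, centred here, tips above z = 108 mm (bolt and claw below). Catches are 75 mm apart along y and may swap.
- yellow_catch (a joint): The same for the yellow catch: 0 = bolt in, 15 mm = fully drawn, from 11 mm on the bolt is out of the claw.
- yellow_squeeze (a point): The same point on the yellow catch, of the same build with yellow plates.
- board: Loose pale wooden board with two dark stripes, 164 (x, into the bay) x 190 (y) x 8 mm, 0.25 kg, on the text block. Origin: centre of its underside. Its front edge (at the gate) is propped 14 mm up on a stiff plunger pin, tilting it 0.09 rad. Pressed near that edge with about 8 N it sinks and stays down; level: tilt under 0.03 rad, underside at z = 84 mm.
- board_press (a point): Point on the board's top face to press on, in the middle, 22 mm behind the front edge; z about 105 mm above the bay's origin at first, 92 mm when the board is level.
- stack: Sewn white text block, 146 x 200 x 42 mm, lying on the tray floor under the board (its top at z = 84 mm). Origin at the centre of its underside.
- brown_reel: Bystander: wooden reel of brown thread, 36 mm across, 45 mm high, origin under its centre.
- needles: Bystander: round needle tin, 46 mm across, 21 mm high, origin under its centre.
- glass: Bystander: glass, 63 mm across, 88 mm high, origin under its centre.

How it is judged:
By the outcome, as a careful person would: the job done as asked, in the order asked, and still so for the second after the job is handed in, while the arm keeps its last pose, push and grip.
It also fails if it takes over 58 s, if anything falls off the work surface, if the arm or the gripper's body presses on something with over 40 N, if the wrist force passes 120 N, or if a joint passes its speed limit or range.

## Working session

There is one attempt and no reset: what is moved stays moved. The work goes in short steps, Python scripts to look and compute and a tool call to move; the robot and the scene stay as the last step left them, time stands still between calls to the robot, and variables do not carry over. Pictures are saved under pics/ and viewed, about 8 in all and at most 12, crops included, and the job is handed in when it is done.

Besides the shell and the picture viewer there is one more tool, called after ">>>" by a JSON object that holds its "method" and its "body", one argument or row to a line. servo_tool: Moves the arm, as the interface text tells. Its arguments: {"type":"object","properties":{"plan":{"type":"array"},"force":{"type":"number"}},"required":["plan"]}

```bash
mkdir -p pics; cat > h.py <<'E'
import numpy as np, cv2
from cell import env
from scipy.spatial.transform import Rotation as R
def cam(n):
    o=env.get_obs(); c=env.read_camera(n); K=np.array([[c['fx'],0,c['cx']],[0,c['fy'],c['cy']],[0,0,1]])
    if n=='wrist':
        T=np.eye(4); T[:3,:3]=R.from_euler('xyz',o['tool_rot'],degrees=True).as_matrix(); T[:3,3]=o['tool_pos']
        M=T@np.array(c['T_tool_cam']); Rw=M[:3,:3]; p=M[:3,3]
    else:
        Rc=cv2.Rodrigues(np.array(c['rvec'],float))[0]; Rw=Rc.T; p=-Rc.T@np.array(c['tvec']).ravel()
    return c['image'],K,Rw,p
def ray(K,Rw,p,uv,z):
    d=Rw@np.linalg.inv(K)@np.array([uv[0],uv[1],1.]); return p+d*(z-p[2])/d[2]
E
python3 - <<'E'
from h import *
o=env.get_obs(); print(o)
for n in('side','top'):
    im,K,Rw,p=cam(n); cv2.imwrite(f'pics/{n}0.png',im); print(n,p,Rw[:,2],K[0,0])
E
```

```text
{'time_s': 0.0, 'qpos': array([73.45922776, 18.43854532, -4.01562452, 83.1752871 ,  1.29594213,
       78.54006404, -3.25881748]), 'joint_velocities': array([ 0.10164462,  0.04235256, -0.06135184,  0.04904623, -0.14596575,
        0.04815629, -0.07659886]), 'effort': array([-2.76991696e-04, -4.91295326e+01, -4.04038550e-01, -3.12532139e+01,
       -6.40063081e-02,  4.35277924e-02,  1.67556700e-04]), 'tool_pos': array([ 0.19360234, -0.61991944,  0.22146398]), 'tool_rot': array([-1.79891399e+02,  6.63942513e-03,  1.73519955e+01]), 'force': array([-0.00127129,  0.03666543,  0.73314788]), 'wrist_torque': array([-0.03707317, -0.01931235, -0.0115452 ]), 'grip_width': 0.08715189937975018}
side [ 1.22262825 -0.08909878  0.79733524] [-0.66284497 -0.15898808 -0.73168253] 522.997591605249
top [ 0.48854745 -0.188348    1.21580762] [ 0.14433942 -0.01460863 -0.9894204 ] 521.0043050969539
```

View pics/side0.png

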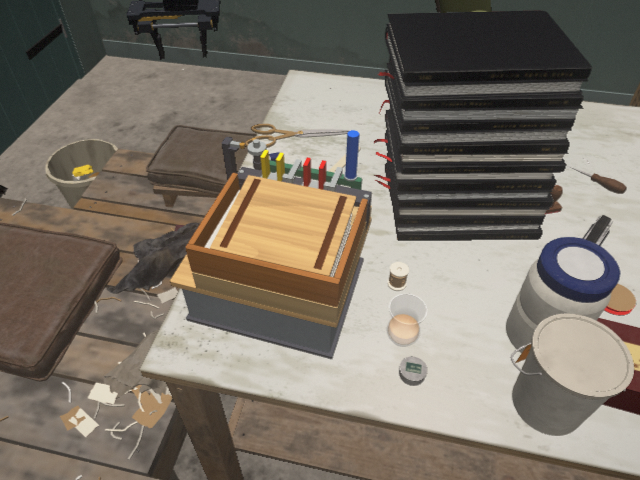

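View pics/top0.png

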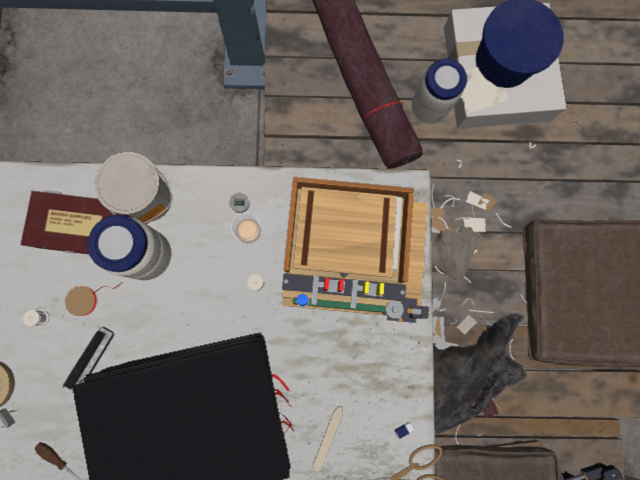

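The side view shows the bay with its post at (352,155), red catch (307-322,172) and yellow catch (265-280,163). In the top view the post is at (302,300), red at (334,285), yellow at (373,288) and the hinge bracket at about (395,310). The tall book pile is to the left of the swing area.

```bash
cat >> h.py <<'E'
def blobs(im,col,n=3,mina=12):
    h=cv2.cvtColor(im,cv2.COLOR_BGR2HSV)
    lo={'red':[(0,170,90),(5,255,255)],'yellow':[(24,170,120),(33,255,255)],'blue':[(105,170,100),(122,255,255)],'green':[(55,80,30),(90,255,200)]}[col]
    m=cv2.inRange(h,*lo)
    if col=='red': m|=cv2.inRange(h,(175,170,90),(180,255,255))
    k,l,s,c=cv2.connectedComponentsWithStats(m)
    return sorted([(int(s[i,4]),c[i].round(1),s[i,:4]) for i in range(1,k) if s[i,4]>=mina],key=lambda t:-t[0])[:n],m
E
python3 - <<'E'
from h import *
im,K,Rw,p=cam('top')
print(Rw)
for col,z in(('red',.257),('yellow',.257),('blue',.302)):
    for b in blobs(im[170:330,270:440].copy(),col,4)[0]:
        uv=b[1]+[270,170]; print(col,b[0],uv,b[2],ray(K,Rw,p,uv,z).round(4))
# wall corners (approx from view, z=.22) 
for uv in [(292,179),(412,188),(397,311),(254,283),(246,230),(239,202)]: print(uv,ray(K,Rw,p,uv,.22).round(3),ray(K,Rw,p,uv,.03).round(3))
cv2.imwrite('pics/topc.png',cv2.resize(im[165:330,230:440],None,fx=3.6,fy=3.6,interpolation=cv2.INTER_CUBIC))
E
```

```text
[[ 0.01563617 -0.98940469  0.14433942]
 [-0.99973251 -0.01793057 -0.01460863]
 [ 0.01704194 -0.14407239 -0.9894204 ]]
red 48 [340.4 284.6] [ 68 109   6  12] [ 0.5511 -0.2482  0.257 ]
red 42 [326.  283.3] [ 54 108   5  12] [ 0.5531 -0.2216  0.257 ]
yellow 56 [381.  288.5] [109 113   5  12] [ 0.5452 -0.323   0.257 ]
yellow 46 [365.9 287.1] [ 94 112   5  12] [ 0.5473 -0.2952  0.257 ]
blue 87 [302.1 299.5] [ 27 124  11  12] [ 0.5211 -0.1787  0.302 ]
(292, 179) [ 0.759 -0.153  0.22 ] [ 0.811 -0.147  0.03 ]
(412, 188) [ 0.746 -0.39   0.22 ] [ 0.795 -0.428  0.03 ]
(397, 311) [ 0.505 -0.359  0.22 ] [ 0.508 -0.391  0.03 ]
(254, 283) [ 0.554 -0.086  0.22 ] [ 0.566 -0.066  0.03 ]
(246, 230) [ 0.656 -0.067  0.22 ] [ 0.688 -0.044  0.03 ]
(239, 202) [ 0.711 -0.051  0.22 ] [ 0.753 -0.025  0.03 ]
```

View pics/topc.png

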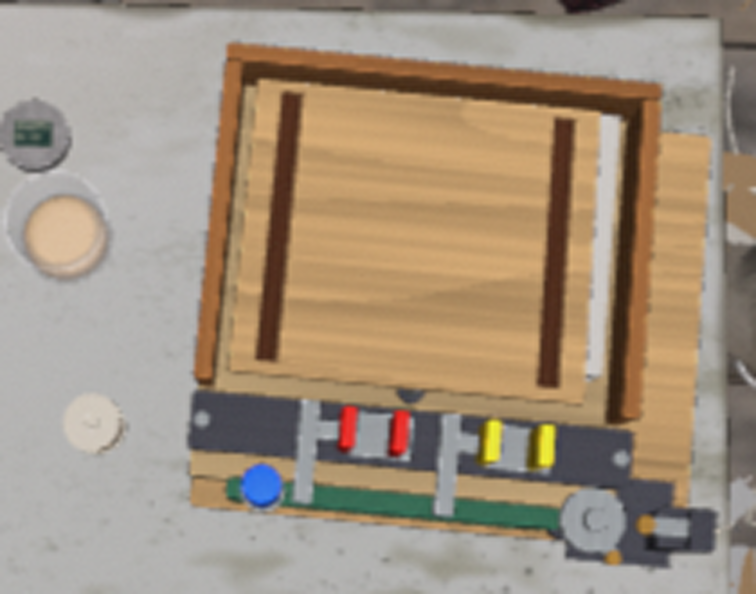

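The crop shows the bay turned about -4.5°. The board's front edge runs from (228,372) to (583,403) in crop pixels, and red is the left catch, nearer the post. I'll triangulate the book pile corner and work out the targets.

```bash
python3 - <<'E'
from h import *
T=cam('top'); S=cam('side')
def tri(a,b):
    A=[];B=[]
    for (im,K,Rw,p),uv in((T,a),(S,b)):
        d=Rw@np.linalg.inv(K)@np.array([*uv,1.]); d/=np.linalg.norm(d); P=np.eye(3)-np.outer(d,d); A.append(P);B.append(P@p)
    return np.linalg.lstsq(np.vstack(A),np.hstack(B),rcond=None)[0].round(3)
print('books',tri((262,335),(396,82)),tri((77,385),(588,75)))
z=tri((302,299.5),(353,134)); print('post top',z)
print(ray(*T[1:],(288,470),.3),ray(*T[1:],(262,335),.3))
ray_=lambda c,zz: ray(*T[1:],(230+c[0]/3.6,165+c[1]/3.6),zz)
h=ray_((593,520),.252);print('hub',h)
l,r=ray_((228,372),.225),ray_((583,403),.225); m=(l+r)/2; print('edge',l,r,m,np.degrees(np.arctan2(l[0]-r[0],l[1]-r[1])))
y=np.array([.0785,.997,0]);x=np.array([.997,-.0785,0])
print('board_press',m+.022*x); post=ray(*T[1:],(302.1,299.5),.302); H=post-.172*y;print('hinge',H)
for a in(0,.5,1,1.5,1.6):
    c,s=np.cos(a),np.sin(a); d=np.array([c*y[0]-s*y[1],s*y[0]+c*y[1],0]); q=H+.172*d; print(a,q.round(3),np.hypot(*q[:2]).round(3))
E
```

```text
books [ 0.462 -0.121  0.366] [0.379 0.172 0.366]
post top [ 0.521 -0.179  0.3  ]
[ 0.23781078 -0.16072454  0.3       ] [ 0.45902934 -0.1106113   0.3       ]
hub [ 0.50747433 -0.34891929  0.252     ]
edge [ 0.58270266 -0.160058    0.225     ] [ 0.56946488 -0.34847908  0.225     ] [ 0.57608377 -0.25426854  0.225     ] 4.018789610256967
board_press [ 0.59801777 -0.25599554  0.225     ]
hinge [ 0.50762017 -0.35021755  0.302     ]
0 [ 0.521 -0.179  0.302] 0.551
0.5 [ 0.437 -0.193  0.302] 0.478
1 [ 0.371 -0.246  0.302] 0.445
1.5 [ 0.338 -0.325  0.302] 0.468
1.6 [ 0.336 -0.342  0.302] 0.479
```

>>> {"method": "servo_tool", "body": {
  "plan": [
    [0, [0, 0, -4], [0, 0, 4.4]],
    [0, [0, 0, -4], [0, 0, 4.4]],
    [0, [0, 0, -4], [0, 0, 4.4]],
    [0, [0, 0, -4], [0, 0, 4.4]],
    [0, [0, 0, -4], [0, 0, 4.4]],
    [0, [2.6, -3, 0], [0, 0, 0]],
    [0, [2.6, -3, 0], [0, 0, 0]],
    [0, [2.6, -3, 0], [0, 0, 0]],
    [0, [2.6, -3, 0], [0, 0, 0]],
    [0, [2.6, -3, 0], [0, 0, 0]],
    [0, [2.6, -3, 0], [0, 0, 0]],
    [0, [2.6, -3, 0], [0, 0, 0]],
    [0, [2.6, -3, 0], [0, 0, 0]],
    [0, [2.6, -3, 0], [0, 0, 0]],
    [0, [2.6, -3, 0], [0, 0, 0]]
  ],
  "force": 20
}}

```text
time_s: 1.5
tool_pos: [0.4856, -0.3484, 0.4286]
tool_rot: [179.9, 0.2, -7.3]
force: [0.6, -0.5, -0.2]
grip_width: 0.0018
```

```bash
cat >> h.py <<'E'
def go(t,yaw):
    o=env.get_obs(); Rm=R.from_euler('xyz',o['tool_rot'],degrees=True); Rt=R.from_euler('xyz',[180,0,yaw],degrees=True)
    print('t',round(o['time_s'],2),'pos',o['tool_pos'].round(4),'rot',o['tool_rot'].round(2),'F',o['force'].round(1),'w',round(o['grip_width'],4))
    print('shift cm now-axes',(Rm.inv().apply(np.array(t)-o['tool_pos'])*100).round(2),'end-axes',(Rt.inv().apply(np.array(t)-o['tool_pos'])*100).round(2),'turn',(Rm.inv()*Rt).as_rotvec(degrees=True).round(2))
E
python3 - <<'E'
from h import *
go([.56,-.256,.43],-4.5)
print(env.get_obs()['qpos'].round(1)); print(np.array(env.read_camera('wrist')['T_tool_cam']).round(3))
E
```

```text
t 1.5 pos [ 0.4856 -0.3484  0.4286] rot [179.93   0.25  -7.31] F [ 0.6 -0.5 -0.2] w 0.0018
shift cm now-axes [  6.2  -10.12  -0.18] end-axes [ 6.69 -9.8  -0.14] turn [ 0.06  0.25 -2.81]
[ 44.4  12.1 -14.4  68.    3.2 100.4 -66.4]
[[-0.    -0.969 -0.245  0.065]
 [ 1.    -0.     0.001  0.001]
 [-0.001 -0.245  0.969 -0.163]
 [ 0.     0.     0.     1.   ]]
```

>>> {"method": "servo_tool", "body": {
  "plan": [
    [0, [2.1, -3.4, 0], [0, 0, -1]],
    [0, [2.1, -3.4, 0], [0, 0, -1]],
    [0, [2.1, -3.3, 0], [0, 0, -0.8]],
    [0, [0, 0, 0], [0, 0, 0]]
  ]
}}

```text
time_s: 1.88
tool_pos: [0.5621, -0.2472, 0.4269]
tool_rot: [-179.5, 0.1, -3.2]
force: [-0.6, 1.4, -0.7]
grip_width: 0.0007
```

```bash
python3 - <<'E'
from h import *
im,K,Rw,p=cam('wrist'); cv2.imwrite('pics/w1.png',im)
for col,z in(('red',.257),('yellow',.257),('blue',.302)):
    for b in blobs(im,col,3,60)[0]: print(col,b[0],b[1],b[2],ray(K,Rw,p,b[1],z).round(4))
go([.598,-.256,.25],-4.5)
E
```

```text
red 268 [288.6 229.1] [284 213  10  32] [ 0.5552 -0.2253  0.257 ]
red 214 [317.9 230.4] [314 214   9  32] [ 0.5526 -0.2509  0.257 ]
t 1.93 pos [ 0.56   -0.2512  0.427 ] rot [-1.7971e+02  1.6000e-01 -3.4800e+00] F [-1.3  0.  -0.2] w 0.0005
shift cm now-axes [ 3.87  0.34 17.69] end-axes [ 3.83  0.18 17.7 ] turn [-0.29  0.17  1.02]
```

View pics/w1.png

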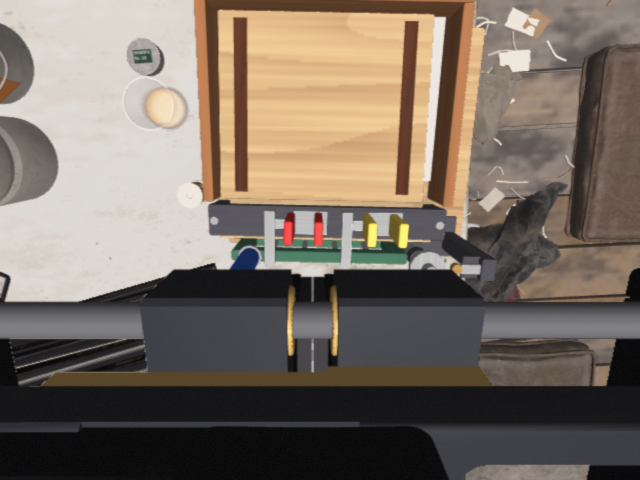

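The wrist view agrees with the top view to within about 4 mm: red plates at (289,229) and (318,230), yellow at (371,234) and (402,232), board front edge at about v=203. I'll move over the press point and lower.

>>> {"method": "servo_tool", "body": {
  "plan": [
    [0, [2, 0.1, 3.5], [0, 0, 0.5]],
    [0, [1.9, 0.1, 3.5], [0, 0, 0.5]],
    [0, [0, 0, 3.5], [0, 0, 0]],
    [0, [0, 0, 3.5], [0, 0, 0]],
    [0, [0, 0, 2], [0, 0, 0]],
    [0, [0, 0, 0], [0, 0, 0]],
    [0, [0, 0, 0], [0, 0, 0]]
  ]
}}

```text
time_s: 2.52
tool_pos: [0.5971, -0.2633, 0.2635]
tool_rot: [179.9, -0.0, -4.9]
force: [0.2, -0.4, 0.2]
grip_width: 0.0005
```

```bash
python3 - <<'E'
from h import *
go([.598,-.256,.215],-4.5)
E
```

```text
t 2.52 pos [ 0.5971 -0.2633  0.2635] rot [ 1.799e+02 -2.000e-02 -4.900e+00] F [ 0.2 -0.4  0.2] w 0.0005
shift cm now-axes [ 0.03 -0.75  4.85] end-axes [ 0.04 -0.74  4.85] turn [ 0.1  -0.01 -0.4 ]
```

>>> {"method": "servo_tool", "body": {
  "plan": [
    [0, [0, -0.7, 2], [0, 0, 0]],
    [0, [0, 0, 1.3], [0, 0, 0]],
    [0, [0, 0, 0.4], [0, 0, 0]],
    [0, [0, 0, 0.4], [0, 0, 0]],
    [0, [0, 0, 0.4], [0, 0, 0]],
    [0, [0, 0, 0.4], [0, 0, 0]]
  ]
}}

```text
time_s: 3.02
tool_pos: [0.5997, -0.2628, 0.223]
tool_rot: [179.5, -0.7, -5.2]
force: [-2.5, 1.7, 4.6]
grip_width: 0.0008
```

>>> {"method": "servo_tool", "body": {
  "plan": [
    [0, [0, 0, 0.5], [0, 0, 0]],
    [0, [0, 0, 0.5], [0, 0, 0]],
    [0, [0, 0, 0.5], [0, 0, 0]],
    [0, [0, 0, 0.5], [0, 0, 0]],
    [0, [0, 0, 0.5], [0, 0, 0]]
  ]
}}

```text
time_s: 3.43
tool_pos: [0.6002, -0.2632, 0.2124]
tool_rot: [179.3, -1.1, -5.3]
force: [-9.8, 4.1, 22.0]
grip_width: 0.0007
```

>>> {"method": "servo_tool", "body": {
  "plan": [
    [0, [0, 0, 0.5], [0, 0, 0]],
    [0, [0, 0, 0.5], [0, 0, 0]],
    [0, [0, 0, 0], [0, 0, 0]]
  ]
}}

```text
time_s: 3.68
tool_pos: [0.6006, -0.2634, 0.2143]
tool_rot: [179.0, -1.5, -5.3]
force: [0.7, 0.6, -0.2]
grip_width: 0.0003
```

>>> {"method": "servo_tool", "body": {
  "plan": [
    [0, [0, 0, -3], [0.5, -0.8, -0.4]],
    [0.64, [0, 0, -3.5], [0.5, -0.7, -0.4]],
    [0.64, [-1.7, -0.6, -3.5], [0, 0, 0]],
    [0.64, [-1.7, -0.6, -3], [0, 0, 0]],
    [0.64, [-1.6, -0.5, 0], [0, 0, 0]],
    [0.64, [0, 0, 0], [0, 0, 0]],
    [0.64, [0, 0, 0], [0, 0, 0]],
    [0.64, [0, 0, 0], [0, 0, 0]]
  ]
}}

```text
time_s: 4.35
tool_pos: [0.5521, -0.243, 0.3458]
tool_rot: [179.9, -0.1, -4.4]
force: [-0.3, -0.1, 0.3]
grip_width: 0.0393
```

```bash
python3 - <<'E'
from h import *
im,K,Rw,p=cam('wrist'); cv2.imwrite('pics/w2.png',im)
for col,z in(('red',.257),('yellow',.257),('blue',.302)):
    for b in blobs(im,col,3,60)[0]: print(col,b[0],b[1],b[2],ray(K,Rw,p,b[1],z).round(4))
im,K,Rw,p=cam('top')
go([.552,-.2415,.3],-4.5)
E
```

```text
red 457 [284.  241.8] [278 219  13  43] [ 0.555  -0.2251  0.257 ]
red 415 [322.4 241.4] [317 219  12  43] [ 0.5533 -0.2507  0.257 ]
t 4.45 pos [ 0.5521 -0.2429  0.345 ] rot [ 1.7994e+02 -2.0000e-02 -4.4200e+00] F [-0.1 -0.8 -0.7] w 0.0469
shift cm now-axes [-0.02 -0.15  4.5 ] end-axes [-0.02 -0.14  4.5 ] turn [ 0.06 -0.02  0.08]
```

View pics/w2.png

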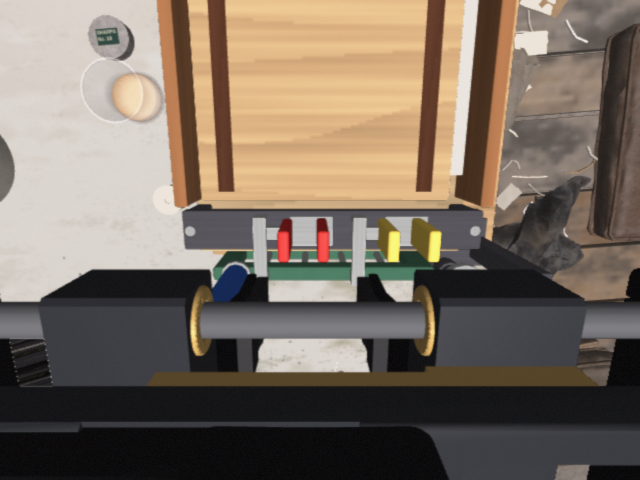

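The second wrist view has red plates at (284,242) and (322,241), which puts the red squeeze point at about (0.555, -0.243), midway between the two camera estimates. The fingers straddle it with room. Lowering next.

>>> {"method": "servo_tool", "body": {
  "plan": [
    [0.667, [0.4, 0, 3], [0, 0, 0]],
    [0.667, [0, 0, 2.5], [0, 0, 0]],
    [0.667, [0, 0, 1.5], [0, 0, 0]],
    [0.667, [0, 0, 0], [0, 0, 0]],
    [0.667, [0, 0, 0], [0, 0, 0]]
  ]
}}

```text
time_s: 4.87
tool_pos: [0.5578, -0.244, 0.2673]
tool_rot: [-179.9, 0.2, -4.4]
force: [0.2, 0.1, 0.3]
grip_width: 0.0577
```

```bash
python3 - <<'E'
from h import *
go([.556,-.2425,.240],-4.5)
E
```

```text
t 4.87 pos [ 0.5578 -0.244   0.2673] rot [-179.89    0.21   -4.41] F [0.2 0.1 0.3] w 0.0577
shift cm now-axes [-0.18 -0.13  2.73] end-axes [-0.19 -0.14  2.73] turn [-0.11  0.21  0.09]
```

>>> {"method": "servo_tool", "body": {
  "plan": [
    [0.667, [-0.2, -0.1, 1], [0, 0, 0]],
    [0.667, [0, 0, 1], [0, 0, 0]],
    [0.667, [0, 0, 0.6], [0, 0, 0]],
    [0.667, [0, 0, 0], [0, 0, 0]]
  ]
}}

```text
time_s: 5.2
tool_pos: [0.557, -0.2432, 0.2399]
tool_rot: [-179.9, 0.1, -4.4]
force: [-0.2, -0.1, -0.4]
grip_width: 0.058
```

>>> {"method": "servo_tool", "body": {
  "plan": [
    [0, [0, 0, 0], [0, 0, 0]],
    [0, [0, 0, 0], [0, 0, 0]],
    [0, [0, 0, 0], [0, 0, 0]],
    [0, [0, 0, 0], [0, 0, 0]],
    [0, [0, 0, 0], [0, 0, 0]],
    [0, [0, 0, 0], [0, 0, 0]],
    [0, [0, 0, 0], [0, 0, 0]],
    [0, [0, 0, 0], [0, 0, 0]],
    [0, [0, 0, 0], [0, 0, 0]],
    [0, [0, 0, 0], [0, 0, 0]],
    [0, [0, 0, 0], [0, 0, 0]],
    [0, [0, 0, 0], [0, 0, 0]]
  ],
  "force": 25
}}

```text
time_s: 6.2
tool_pos: [0.5573, -0.2446, 0.2406]
tool_rot: [-180.0, 0.0, -4.5]
force: [0.8, 0.7, -2.1]
grip_width: 0.0199
```

The red jaw width came to 19.9 mm with the fingers on both plates, so it looks fully drawn. Next I open, lift and shift 75 mm to yellow, checking the red plate gap on the way.

>>> {"method": "servo_tool", "body": {
  "plan": [
    [0.645, [0, 0, 0], [0, 0, 0]],
    [0.645, [0, 0, 0], [0, 0, 0]],
    [0.645, [0, 0, 0], [0, 0, 0]],
    [0.645, [0, 0, 0], [0, 0, 0]],
    [0.645, [0, 0, 0], [0, 0, 0]],
    [0.645, [0, 0, 0], [0, 0, 0]],
    [0.645, [0, 0, 0], [0, 0, 0]],
    [0.645, [0, 0, -3], [0, 0, 0]],
    [0.645, [0, 0, -2], [0, 0, 0]],
    [0.645, [0, 2.5, -2], [0, 0, 0]],
    [0.645, [0, 2.5, 0], [0, 0, 0]],
    [0.645, [0, 2.5, 0], [0, 0, 0]],
    [0.645, [0, 0, 0], [0, 0, 0]],
    [0.645, [0, 0, 0], [0, 0, 0]]
  ]
}}

```text
time_s: 7.37
tool_pos: [0.5523, -0.3219, 0.3166]
tool_rot: [179.7, -0.2, -4.2]
force: [-0.2, 2.0, -0.2]
grip_width: 0.0561
```

```bash
python3 - <<'E'
from h import *
im,K,Rw,p=cam('wrist'); cv2.imwrite('pics/w3.png',im)
for col,z in(('red',.257),('yellow',.257)):
    for b in blobs(im,col,3,60)[0]: print(col,b[0],b[1],b[2],ray(K,Rw,p,b[1],z).round(4))
go([.5525,-.3194,.240],-4.5)
E
```

```text
red 1774 [192.2 260.2] [165 235  53  51] [ 0.5553 -0.2512  0.257 ]
t 7.42 pos [ 0.5518 -0.3228  0.3164] rot [ 1.7963e+02 -1.4000e-01 -4.3000e+00] F [-0.7 -1.3  0.1] w 0.0562
shift cm now-axes [ 0.03 -0.4   7.64] end-axes [ 0.05 -0.35  7.64] turn [ 0.37 -0.14  0.2 ]
```

View pics/w3.png

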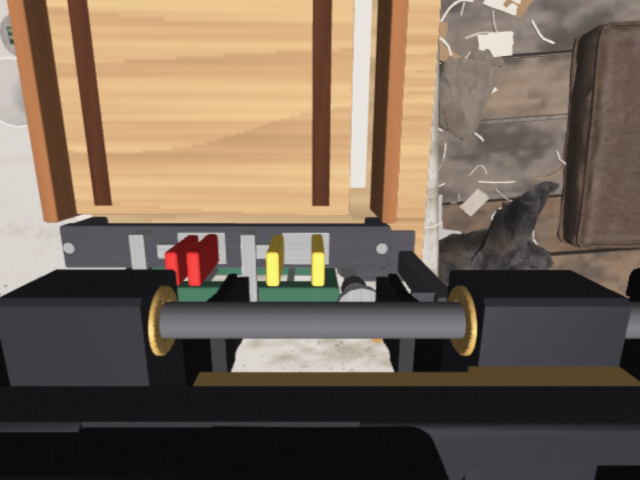

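Red's plates now stand close together, at u 165-218, so it is drawn. Yellow's are at (273,262) and (318,262), still apart.

```bash
python3 - <<'E'
from h import *
im,K,Rw,p=cam('wrist')
print(K[0],p)
for uv in((273,260),(318,260)): print(ray(K,Rw,p,uv,.257))
E
```

```text
[388.01792739   0.         312.14153566] [ 0.61649213 -0.3271196   0.47906353]
[ 0.55122825 -0.30034592  0.257     ]
[ 0.54915892 -0.32712452  0.257     ]
```

>>> {"method": "servo_tool", "body": {
  "plan": [
    [0.645, [0, -0.3, 2.5], [0.3, 0, 0.2]],
    [0.645, [0, 0, 2.5], [0, 0, 0]],
    [0.645, [0, 0, 0], [0, 0, 0]],
    [0.645, [0, 0, 0], [0, 0, 0]]
  ]
}}

```text
time_s: 7.8
tool_pos: [0.5539, -0.3148, 0.2663]
tool_rot: [-180.0, -0.3, -4.1]
force: [-0.8, -0.6, -0.2]
grip_width: 0.0563
```

```bash
python3 - <<'E'
from h import *
go([.5525,-.320,.240],-4.5)
E
```

```text
t 7.8 pos [ 0.5539 -0.3148  0.2663] rot [-179.99   -0.27   -4.14] F [-0.8 -0.6 -0.2] w 0.0563
shift cm now-axes [-0.11  0.53  2.63] end-axes [-0.1   0.53  2.63] turn [-0.01 -0.27  0.36]
```

>>> {"method": "servo_tool", "body": {
  "plan": [
    [0.645, [-0.1, 0.5, 0], [0, 0, 0.3]],
    [0.645, [0, 0, 0], [0, 0, 0]],
    [0.645, [0, 0, 0], [0, 0, 0]]
  ]
}}

```text
time_s: 8.05
tool_pos: [0.5536, -0.3184, 0.2689]
tool_rot: [180.0, -0.4, -4.3]
force: [0.1, 1.1, 0.2]
grip_width: 0.0561
```

>>> {"method": "servo_tool", "body": {
  "plan": [
    [0.645, [-0.1, 0.15, 1], [0, 0, 0]],
    [0.645, [0, 0, 1], [0, 0, 0]],
    [0.645, [0, 0, 0.7], [0, 0, 0]],
    [0.645, [0, 0, 0], [0, 0, 0]]
  ]
}}

```text
time_s: 8.38
tool_pos: [0.5538, -0.3209, 0.2424]
tool_rot: [179.9, -0.6, -4.3]
force: [-0.3, 0.3, -0.2]
grip_width: 0.0562
```

>>> {"method": "servo_tool", "body": {
  "plan": [
    [0, [0, 0, 0], [0, 0, 0]],
    [0, [0, 0, 0], [0, 0, 0]],
    [0, [0, 0, 0], [0, 0, 0]],
    [0, [0, 0, 0], [0, 0, 0]],
    [0, [0, 0, 0], [0, 0, 0]],
    [0, [0, 0, 0], [0, 0, 0]],
    [0, [0, 0, 0], [0, 0, 0]],
    [0, [0, 0, 0], [0, 0, 0]],
    [0, [0, 0, 0], [0, 0, 0]],
    [0, [0, 0, 0], [0, 0, 0]],
    [0, [0, 0, 0], [0, 0, 0]],
    [0, [0, 0, 0], [0, 0, 0]]
  ]
}}

```text
time_s: 9.38
tool_pos: [0.5537, -0.3196, 0.2413]
tool_rot: [-180.0, -0.6, -4.3]
force: [-0.3, 1.3, -0.6]
grip_width: 0.0199
```

>>> {"method": "servo_tool", "body": {
  "plan": [
    [0.6, [0, 0, 0], [0, 0, 0]],
    [0.6, [0, 0, 0], [0, 0, 0]],
    [0.6, [0, 0, 0], [0, 0, 0]],
    [0.6, [0, 0, 0], [0, 0, 0]],
    [0.6, [0, 0, 0], [0, 0, 0]],
    [0.6, [0, 0, 0], [0, 0, 0]],
    [0.6, [0, 0, 0], [0, 0, 0]],
    [0.6, [0, 0, -3], [0, 0, 0]],
    [0.6, [0, 0, -4], [0, 0, 0]],
    [0.6, [0, 0, -4], [0, 0, 0]],
    [0.6, [0, 0, 0], [0, 0, -6.8]],
    [0.6, [0, 0, 0], [0, 0, -6.8]],
    [0.6, [0, 0, 0], [0, 0, -6.8]],
    [0.6, [0, 0, 0], [0, 0, -6.8]],
    [0.6, [0, 0, 0], [0, 0, -6.8]],
    [0.6, [0, 0, 0], [0, 0, -6.8]],
    [0.6, [0, 0, 0], [0, 0, -6.8]],
    [0.6, [0, 0, 0], [0, 0, -6.8]],
    [0.6, [0, 0, 0], [0, 0, -6.8]],
    [0.6, [0, 0, 0], [0, 0, -6.8]]
  ]
}}

```text
time_s: 11.05
tool_pos: [0.552, -0.323, 0.3587]
tool_rot: [179.2, 0.2, 66.7]
force: [-0.3, 0.2, -0.3]
grip_width: 0.0522
```

```bash
python3 - <<'E'
from h import *
go([.521,-.181,.34],97); print(env.get_obs()['qpos'].round(1))
im,K,Rw,p=cam('top'); 
for col,z in(('red',.257),('yellow',.257),('blue',.302)):
    for b in blobs(im[170:330,270:440].copy(),col,4)[0]: print(col,b[0],b[1]+[270,170],ray(K,Rw,p,b[1]+[270,170],z).round(4))
im2=cam('side')[0]
cv2.imwrite('pics/c4.png',np.hstack([cv2.resize(im[160:340,240:440],(400,360)),cv2.resize(im2[120:300,190:390],(400,360))]))
E
```

```text
t 11.05 pos [ 0.552  -0.323   0.3587] rot [179.16   0.18  66.72] F [-0.3  0.2 -0.3] w 0.0522
shift cm now-axes [11.82 -8.48  1.7 ] end-axes [14.47 -1.35  1.87] turn [  0.78   0.4  -30.28]
[ 46.8  16.7 -25.   71.3   7.2  92.6  -0.2]
red 48 [340.4 284.7] [ 0.551  -0.2482  0.257 ]
red 44 [333.5 283.8] [ 0.5524 -0.2354  0.257 ]
blue 85 [302.  299.5] [ 0.5211 -0.1786  0.302 ]
```

View pics/c4.png

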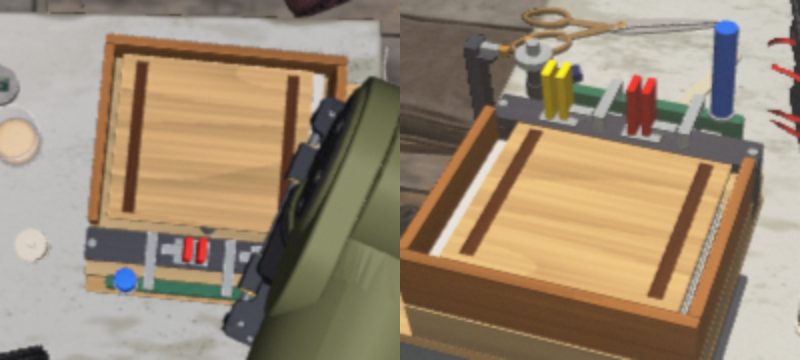

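Both catches show their plates together, and the board lies flat in the tray. Now the post.

>>> {"method": "servo_tool", "body": {
  "plan": [
    [0.6, [0, 0, 0], [0.4, 0, -6]],
    [0.6, [0, 0, 0], [0.4, 0, -6]],
    [0.6, [0, 0, 0], [0, 0, -6]],
    [0.6, [0, 0, 0], [0, 0, -6]],
    [0.6, [0, 0, 0], [0, 0, -6]],
    [0.6, [3.6, -0.3, 0], [0, 0, 0]],
    [0.6, [3.6, -0.3, 0], [0, 0, 0]],
    [0.6, [3.6, -0.3, 0], [0, 0, 0]],
    [0.6, [3.2, -0.3, 0], [0, 0, 0]],
    [0.6, [0, 0, 0], [0, 0, 0]],
    [0.6, [0, 0, 0], [0, 0, 0]]
  ]
}}

```text
time_s: 12.07
tool_pos: [0.5235, -0.1828, 0.3557]
tool_rot: [-179.8, 0.3, 95.0]
force: [-0.2, -1.0, 0.4]
grip_width: 0.0522
```

```bash
python3 - <<'E'
from h import *
go([.522,-.182,.27],97); print(env.get_obs()['qpos'].round(1))
im,K,Rw,p=cam('wrist'); cv2.imwrite('pics/w5.png',im)
E
```

```text
t 12.07 pos [ 0.5235 -0.1828  0.3557] rot [-179.83    0.25   94.95] F [-0.2 -1.   0.4] w 0.0522
shift cm now-axes [ 0.13 -0.11  8.57] end-axes [ 0.1  -0.14  8.57] turn [-0.17  0.25 -2.05]
[ 45.8   6.9 -32.6  82.9   4.   91.3  18.4]
```

View pics/w5.png

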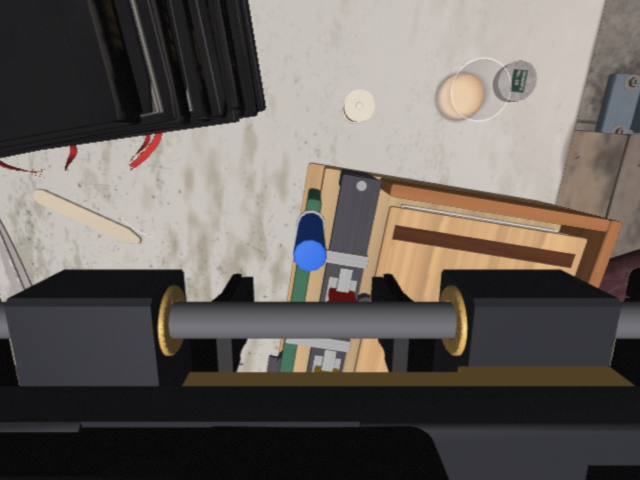

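Post top at (310,256), centred between the fingers.

```bash
python3 - <<'E'
from h import *
im,K,Rw,p=cam('wrist'); q=ray(K,Rw,p,(310.5,256),.302); print(p,q); go([q[0],q[1],.27],97)
E
```

```text
[ 0.51704519 -0.11531309  0.51835474] [ 0.52111258 -0.1794538   0.302     ]
t 12.17 pos [ 0.524  -0.1831  0.3558] rot [-179.87    0.19   95.01] F [ 0.4 -0.7 -0.1] w 0.0521
shift cm now-axes [ 0.41 -0.23  8.58] end-axes [ 0.39 -0.24  8.58] turn [-0.14  0.19 -1.99]
```

>>> {"method": "servo_tool", "body": {
  "plan": [
    [0.6, [0.3, -0.2, 2.5], [0, 0, 0]],
    [0.6, [0, 0, 2.5], [0, 0, 0]],
    [0.6, [0, 0, 2.3], [0, 0, 0]],
    [0.6, [0, 0, 1], [0, 0, 0]],
    [0.6, [0, 0, 0], [0, 0, 0]]
  ]
}}

```text
time_s: 12.58
tool_pos: [0.5231, -0.1881, 0.271]
tool_rot: [179.9, 0.3, 94.1]
force: [-0.2, -0.1, -0.9]
grip_width: 0.0521
```

>>> {"method": "servo_tool", "body": {
  "plan": [
    [0.6, [0.7, -0.1, 0], [0, 0, 0]],
    [0.6, [0, 0, 0], [0, 0, 0]],
    [0, [0, 0, 0], [0, 0, 0]],
    [0, [0, 0, 0], [0, 0, 0]],
    [0, [0, 0, 0], [0, 0, 0]],
    [0, [0, 0, 0], [0, 0, 0]],
    [0, [0, 0, 0], [0, 0, 0]],
    [0, [0, 0, 0], [0, 0, 0]],
    [0, [0, 0, 0], [0, 0, 0]],
    [0, [0, 0, 0], [0, 0, 0]]
  ],
  "force": 35
}}

```text
time_s: 13.42
tool_pos: [0.5227, -0.1835, 0.2761]
tool_rot: [179.7, 0.5, 93.8]
force: [-0.1, -0.3, 0.6]
grip_width: 0.0192
```

```bash
python3 - <<'E'
from h import *
o=env.get_obs(); go([.522,-.182,.27],95)
H=np.array([.5085,-.353,0]); r=o['tool_pos'][:2]-H[:2]; print('r',np.hypot(*r),np.degrees(np.arctan2(-r[0],r[1])))
E
```

```text
t 13.42 pos [ 0.5227 -0.1835  0.2761] rot [179.71   0.47  93.8 ] F [-0.1 -0.3  0.6] w 0.0192
shift cm now-axes [ 0.16 -0.06  0.61] end-axes [ 0.15 -0.06  0.61] turn [ 0.29  0.47 -1.2 ]
r 0.17013280626283647 -4.791098761816634
```

```bash
cat >> h.py <<'E'
def swing(n,H=(.5092,-.355),step=.1,a0=-.0785):
    o=env.get_obs(); Rm=R.from_euler('xyz',o['tool_rot'],degrees=True); r=o['tool_pos'][:2]-H; th=np.arctan2(-r[0],r[1])-a0
    print('gate angle',th.round(3),'r',np.hypot(*r).round(4),'pos',o['tool_pos'].round(4),'rot',o['tool_rot'].round(1),'F',o['force'].round(1),'w',o['grip_width'].round(4),'t',round(o['time_s'],2),'q',o['qpos'].round(0))
    prev=o['tool_pos']
    for i in range(1,n+1):
        f=th+step*i+a0; q=np.array([H[0]-.172*np.sin(f),H[1]+.172*np.cos(f),.272]); print((Rm.inv().apply(q-prev)*100).round(2)); prev=q
E
python3 -c "
from h import *
swing(9)"
```

```text
Traceback (most recent call last):
  File "h.py", line 27, in swing
    print('gate angle',th.round(3),'r',np.hypot(*r).round(4),'pos',o['tool_pos'].round(4),'rot',o['tool_rot'].round(1),'F',o['force'].round(1),'w',o['grip_width'].round(4),'t',round(o['time_s'],2),'q',o['qpos'].round(0))
                                                                                                                                                   ^^^^^^^^^^^^^^^^^^^^^
AttributeError: 'float' object has no attribute 'round'
```

```bash
sed -i "s/o\['grip_width'\].round(4)/round(o['grip_width'],4)/" h.py
python3 -c "
from h import *
swing(9)"
```

```text
gate angle -0.0 r 0.1721 pos [ 0.5227 -0.1835  0.2761] rot [179.7   0.5  93.8] F [-0.1 -0.3  0.6] w 0.0192 t 13.42 q [ 46.   7. -33.  92.   4.  82.  17.]
[ 0.16 -1.71  0.4 ]
[-0.01 -1.72 -0.01]
[-0.18 -1.71 -0.01]
[-0.35 -1.68 -0.01]
[-0.52 -1.64 -0.  ]
[-0.68 -1.58 -0.  ]
[-0.83 -1.5  -0.  ]
[-0.98 -1.41  0.  ]
[-1.11 -1.31  0.  ]
```

>>> {"method": "servo_tool", "body": {
  "plan": [
    [0, [0.1, -1.6, 0.1], [0, 0, 0]],
    [0, [0, -1.7, 0], [0, 0, 0]],
    [0, [-0.2, -1.7, 0], [0, 0, 0]],
    [0, [-0.4, -1.7, 0], [0, 0, 0]]
  ]
}}

```text
time_s: 13.75
tool_pos: [0.4636, -0.1859, 0.276]
tool_rot: [178.8, 0.1, 94.7]
force: [1.8, 4.6, 1.5]
grip_width: 0.0193
```

```bash
python3 -c "
from h import *
swing(7)"
```

```text
gate angle 0.342 r 0.1752 pos [ 0.4636 -0.1859  0.276 ] rot [1.788e+02 1.000e-01 9.470e+01] F [1.8 4.6 1.5] w 0.0193 t 13.75 q [ 50.  -1. -30.  99.  -1.  81.  25.]
[-0.71 -1.62  0.37]
[-0.56 -1.63 -0.03]
[-0.72 -1.56 -0.03]
[-0.87 -1.48 -0.03]
[-1.02 -1.39 -0.03]
[-1.15 -1.28 -0.02]
[-1.27 -1.16 -0.02]
```

>>> {"method": "servo_tool", "body": {
  "plan": [
    [0, [-0.6, -1.6, 0], [0.4, 0, 0]],
    [0, [-0.6, -1.6, 0], [0.4, 0, 0]],
    [0, [-0.8, -1.6, 0], [0.4, 0, 0]],
    [0, [-0.9, -1.5, 0], [0, 0, 0]],
    [0, [-1.1, -1.4, 0], [0, 0, 0]]
  ]
}}

```text
time_s: 14.17
tool_pos: [0.3948, -0.2193, 0.2761]
tool_rot: [179.3, -0.5, 96.0]
force: [5.6, 5.8, -1.1]
grip_width: 0.0191
```

```bash
python3 -c "
from h import *
swing(8)"
```

```text
gate angle 0.779 r 0.1775 pos [ 0.3948 -0.2193  0.2761] rot [179.3  -0.5  96. ] F [ 5.6  5.8 -1.1] w 0.0191 t 14.17 q [ 54.  -7. -25. 104.  -4.  82.  36.]
[-1.49 -1.07  0.39]
[-1.17 -1.26 -0.03]
[-1.29 -1.14 -0.02]
[-1.39 -1.01 -0.02]
[-1.49 -0.86 -0.02]
[-1.57 -0.71 -0.02]
[-1.63 -0.55 -0.02]
[-1.68 -0.38 -0.02]
```

>>> {"method": "servo_tool", "body": {
  "plan": [
    [0, [-1.3, -1.3, 0], [0, 0, 0]],
    [0, [-1.3, -1.3, 0], [0, 0, 0]],
    [0, [-1.4, -1.2, 0], [0, 0, 0]],
    [0, [-1.5, -1.1, 0], [0, 0, 0]],
    [0, [-1.6, -0.9, 0], [0, 0, 0]]
  ]
}}

```text
time_s: 14.58
tool_pos: [0.3511, -0.2832, 0.2763]
tool_rot: [178.6, -1.3, 97.5]
force: [-1.6, 5.0, 4.1]
grip_width: 0.019
```

```bash
python3 -c "
from h import *
swing(6)"
```

```text
gate angle 1.223 r 0.1737 pos [ 0.3511 -0.2832  0.2763] rot [178.6  -1.3  97.5] F [-1.6  5.   4.1] w 0.019 t 14.58 q [ 58.  -7. -19. 104.  -4.  82.  47.]
[-1.6  -0.7   0.38]
[-1.58 -0.68 -0.05]
[-1.64 -0.52 -0.05]
[-1.68 -0.35 -0.05]
[-1.71 -0.18 -0.04]
[-1.72 -0.01 -0.04]
```

>>> {"method": "servo_tool", "body": {
  "plan": [
    [0, [-1.6, -0.7, 0], [0.4, -0.4, 0]],
    [0, [-1.6, -0.7, 0], [0.4, -0.4, 0]],
    [0, [-1.6, -0.5, 0], [0.4, -0.4, 0]],
    [0, [-1.6, -0.3, 0], [0, 0, 0]],
    [0, [0, 0, 0], [0, 0, 0]],
    [0, [0, 0, 0], [0, 0, 0]],
    [0, [0, 0, 0], [0, 0, 0]]
  ]
}}

```text
time_s: 15.17
tool_pos: [0.3368, -0.3504, 0.2763]
tool_rot: [179.9, -0.4, 97.7]
force: [-1.1, 2.2, 2.2]
grip_width: 0.0188
```

```bash
python3 -c "
from h import *
swing(2)
a=cam('top')[0];b=cam('side')[0]
cv2.imwrite('pics/f.png',np.hstack([cv2.resize(a[160:460,190:440],(400,480)),cv2.resize(b[100:400,160:440],(400,429)).copy() if 0 else cv2.resize(b[100:400,160:440],(400,480))]))"
```

```text
gate angle 1.623 r 0.1724 pos [ 0.3368 -0.3504  0.2763] rot [179.9  -0.4  97.7] F [-1.1  2.2  2.2] w 0.0188 t 15.17 q [ 60.  -2. -17. 100.  -1.  82.  52.]
[-1.72 -0.15  0.42]
[-1.72 -0.02 -0.01]
```

View pics/f.png

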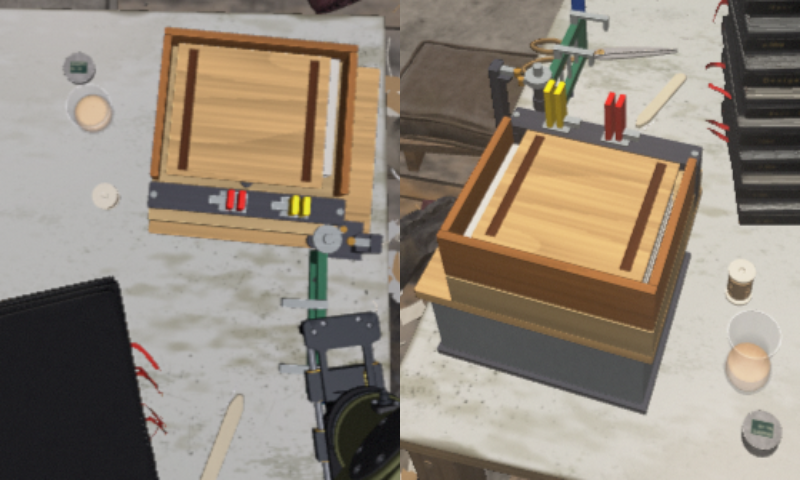

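The final view shows the gate at right angles to the bay front with the gripper on the post. Both pairs of plates are together, the board is flat, and the reel, glass and tin are in place.

```bash
python3 -c "
from h import *
swing(0); print(env.sign_off())"
```

```text
gate angle 1.62 r 0.1724 pos [ 0.3369 -0.35    0.2763] rot [179.9  -0.4  97.8] F [-1.7  2.2  1.7] w 0.0191 t 15.27 q [ 60.  -2. -17. 100.  -1.  82.  52.]
the job is handed in; nothing more can be done
None
```

The job is done in the order asked and handed in at about 15 s, with the gripper still holding the blue post.

- **Board:** I pressed it down with a reading of about 22 N. The tip stopped at z = 92 mm above the bay's origin, the level height, and the later views show it flat. I did not measure its tilt separately.
- **Catches:** I squeezed red first, then yellow. Both ended at the same jaw width of 19.9 mm, a little under the 22 mm expected over two drawn plates. The pictures show both pairs of plates close together.
- **Gate:** I swung it past the detent to about 1.62 rad (93°), worked out from the gripper's position. The gripper holds the post at 35 N, with about 3 N of outside force on the tool.
- **Beside the bay:** in the last picture the reel, tin and glass stand where they were.

**Disagreement:** the top camera and the wrist camera differed by about 3 mm in y. For the catches I set out from a value between the two, and the squeezed position then matched the wrist camera.

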